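# Tip the grind gauge out of its case

## Task

Take the larger grind gauge out of its fitted wooden case: press its end down at the open end of the case so that it tips up and stays tipped, then lift it out by the raised end and lay it flat, grooves up, in the middle of the white slab. Leave the smaller gauge lying in its own case.

Things in the scene. Friction and masses are not known exactly. Their poses are not given: they have to be found in the camera images.
- gauge_center (a point): Centre of the larger gauge: loose metal block 100 (x) x 50 (y) x 20 (z) mm, 0.25 kg, two grooves on its top (+z). Starts level, x along the case's x, top 48 mm above the table. Pressed on top 11 mm from its -x end, and followed 15 mm down gently, it rocks to 28 degrees, -x end down, and stays. The +x end then stands about 20 mm clear: grip it across y, 36 mm from centre, fingertips just above the walls.
- gauge_case: Its fixed wooden case, 122 (x) x 71 (y) x 47 mm high. Origin on the table under the gauge's starting centre. Walls 1.5 mm from the gauge (no room for fingers) on the two long sides (9 mm thick) and the +x end. The -x end, towards the robot, is open above a 12 mm lip. Floor 28 mm high, level from x = -2 mm to the +x wall; ahead of that a 28 degree ramp falls to the lip.
- small_gauge_center (a point): Centre of the smaller gauge, to be left alone: loose aluminium block 74 (x) x 34 (y) x 20 (z) mm with one groove, lying level in a smaller case of the same kind (96 x 55 x 47 mm), its top 48 mm above the table.
- slab: White flat slab fixed on the table, 160 (x) x 120 (y) x 10 mm thick. Origin at the centre of its underside; its top is 10 mm above the table.
Things that resemble listed ones, but are neither listed nor needed, are in the scene too. Leave any pink or red look-alike of the part that bears gauge_center alone.

How it is judged:
On the way:
1. the larger gauge is tipped nose down in its case: tilted more than 20 degrees, its centre still within 20 mm of its starting place (angle between gauge_center's own z axis and vertical above 0.35 rad and distance of gauge_center from where it was at the start of the episode below 0.02 m and horizontal distance between gauge_center and gauge_case below 0.02 m), for 0.2 s.
At the end, for the whole second after the job is handed in: The larger gauge lies flat and still on the slab, grooves up (within 6 degrees), its centre within 30 mm of the slab's centre; the smaller gauge lies level in its own case (moved less than 15 mm) (horizontal distance between gauge_center and slab below 0.03 m and angle between gauge_center's own z axis and vertical below 0.1 rad and z of gauge_center in the frame of slab between 0.016 and 0.024 m and linear speed of gauge below 0.02 m/s and distance of small_gauge_center from where it was at the start of the episode below 0.015 m and angle between small_gauge_center's own z axis and vertical below 0.15 rad); the robot touches nothing.
It fails at once if the smaller gauge is tipped or moved more than 20 mm (distance of small_gauge_center from where it was at the start of the episode above 0.02 m or angle between small_gauge_center's own z axis and vertical above 0.25 rad).
It also fails if it takes over 46 s, if anything falls off the work surface, if the arm or the gripper's body presses on something with over 40 N, if the wrist force passes 120 N, or if a joint passes its speed limit or range.

## Robot

A 6-joint arm with a two-finger parallel gripper is mounted at the origin on the work surface. World frame = base frame: x ahead of the robot, y to its left, z up, the work surface at z = 0. Lengths are in m, angles in rad, forces in N, time in s.
With the tool pointing down it reaches from about 0.4 to 0.825 m from the base axis. Payload 7 kg.
Tool frame: the origin (TCP) lies on the centre line of the jaws, within the pads' length; the fingertips stand tip_reach ahead of it and the grasp point (between the pads) is the TCP (tip_reach is the distance from the TCP to the fingertips, in m); z points along the fingers, y is the line along which they close (so a half turn about z gives the same grasp; the last joint's range is limited). The gripper opens to 88 mm and grips with 3 to 60 N. Pads are 19 mm wide; open, the fingers measure 130 mm over their backs; the gripper's body (78 mm by 193 mm) begins 47 mm behind the grasp point.
Start: joints at [-0.943, 0.359, 0.012, 0, -1.224, -0.288], TCP at [0.225, -0.636, 0.246] pointing down, gripper open.
Joint ranges: [-3.07, 3.07], [-1.43, 2.12], [-1.02, 1.25], [-3.03, 1.67], [-3.05, -0], [-3.03, 3.03]. Speed limits (rad/s): [2.39, 2.39, 3.01, 3.14, 3.14, 3.14].

## Interface

Orientations are given as [roll, pitch, yaw] about the fixed x, y, z axes, in that order (R = Rz(yaw) Ry(pitch) Rx(roll)).
In Python, from station import get_state, grab_frame, calibration, job_done, find_in, mark_of, tip_reach gives the robot as it stands.
- The arm moves only by the shell command python3 -m handwheel 'ROWS' [OPENING] [FORCE]. ROWS is JSON, a list of rows, each an object with "delta_pos": the shift along the world's x, y, z in units of 30 mm (1.0 is 30 mm), a list of three; "dr": the turn, a rotation vector about the world's x, y, z in degrees, a list of three. In form: [{"delta_pos": [tx, ty, tz], "dr": [rx, ry, rz]}, ...]. A call has 1 to 10 rows; each row shifts and turns the commanded pose from where the row before left it; what a row does not reach is not made up. A row lasts 1/10 s, in which the tool goes at most 50 mm and 8.59 degrees, less where a joint would pass 70% of its speed; a pose out of reach is approached as far as the arm can. A call is refused whole if a number of a shift passes 1 or a number of a turn 8.59, either way. A call with a gripper value outside its range is refused whole. OPENING is the closure, from -1 (fully open) to 1 (shut), set as the call begins (- or left out, the last holds). The fingers move at their own pace and stop on an object; FORCE is the grip in N (left out, the last holds). Time passes only in rows, so rows that do not move let the fingers close. It gives the time, the measured TCP pose, the force, the opening and the grip force at its end, in the units of the state.
- get_state(): the state, without advancing time (a new reading comes with each control period).
- grab_frame(name): name is "side" or "top"; returns the picture (384x512x3 uint8, red, green, blue); there is no depth.
- calibration(name): a dict with "fx", "fy", "cx", "cy" (pixels), "extrinsics" (4x4, takes a point from world to camera coordinates). Camera axes: x right, y down, z forward; pixel columns grow to the right and rows downward; lengths in m; the calibration is good to about 2 mm. A picture is of the moment at which its call begins. calibration takes no time and is no camera call.
- job_done(): hands the job in; it is judged then, once.
Trained networks look in the newest picture that a camera, given by its name, has taken for a name from the list of things; names that differ only in an ending like _2 or _b are one class to them, and where a whole thing is asked for, a point or a joint stands for the part that bears it (a point fixed in the world has none). Each returns a list of dicts, best first, with "conf" (0 to 1); they miss things now and then, are a little off and sometimes report something else, mostly with a low value. They report only what shows in the picture. A call takes as long as a camera call. They do not tell look-alikes from the thing itself.
- find_in(camera, query): "location" ([column, row] in pixels, amid what is visible of it).
- mark_of(camera, query): "location" ([column, row] in pixels: a listed point, or the origin of a listed thing).
The state is a dict: "t": time; "q": joint angles; "qd": joint speeds; "joint_efforts": joint torques, N m; "eef_pos": TCP position; "ee_rot": TCP orientation; "force": force on the tool from outside, world axes, zero at the start; "moment": the same for the moment, N m; "width": finger opening in m; "gripper_force": force on a finger pad.
Only numpy, scipy, OpenCV 4.12 (cv2) and the standard library are available. Lean on these libraries where they do the work, as an engineer would, in place of code of your own. Each camera call takes 0.05 s, during which the arm holds its last target. There are 200 camera calls.

## Working session

There is one attempt and no reset: what is moved stays moved. The work goes in short steps, Python scripts to look and compute and a shell command to move; the robot and the scene stay as the last step left them, time stands still between calls to the robot, and variables do not carry over. Pictures are saved under pics/ and viewed, at most 10 in all, crops included, and the job is handed in when it is done.

```bash
mkdir -p pics; cat > h.py <<'E'
import numpy as np, cv2
from station import *
def ray(cam,px,z):
    c=calibration(cam); E=np.array(c["extrinsics"]); R,t=E[:3,:3],E[:3,3]
    d=R.T@np.array([(px[0]-c["cx"])/c["fx"],(px[1]-c["cy"])/c["fy"],1]); o=-R.T@t
    return o+d*(z-o[2])/d[2]
def proj(cam,p):
    c=calibration(cam); E=np.array(c["extrinsics"]); q=E[:3,:3]@np.array(p)+E[:3,3]
    return [c["fx"]*q[0]/q[2]+c["cx"],c["fy"]*q[1]/q[2]+c["cy"]]
def save(cam,name):
    im=grab_frame(cam); cv2.imwrite("pics/"+name,im[:,:,::-1]); return im
E
python3 - <<'E'
from h import *
s=get_state(); print(s["t"],s["eef_pos"],s["ee_rot"],s["width"],tip_reach() if callable(tip_reach) else tip_reach)
for c in ["top","side"]:
    im=save(c,c+"0.png")
    E=np.array(calibration(c)["extrinsics"]); print(c,-E[:3,:3].T@E[:3,3])
    for q,z in [("gauge_center",.038),("gauge_case",0),("small_gauge_center",.038),("slab",0)]:
        for r in mark_of(c,q)[:3]: print(c,q,np.round(r["location"],1),round(r["conf"],2),ray(c,r["location"],z).round(4))
a=cv2.imread("pics/top0.png");b=cv2.imread("pics/side0.png")
E
```

```text
0.0 [ 0.22480794 -0.63597853  0.24463323] [ 3.13992928e+00 -1.78672263e-04 -2.80186134e+00] 0.08727413269552114 0.019
top [ 0.42028792 -0.05597577  0.98362626]
top gauge_center [378.3 239.5] 0.81 [ 0.4714 -0.3773  0.038 ]
top gauge_center [321.7 157. ] 0.7 [ 0.6777 -0.2474  0.038 ]
top gauge_center [334.5 212.5] 0.66 [ 0.5374 -0.2736  0.038 ]
top small_gauge_center [119.4 195.1] 0.86 [0.5815 0.2517 0.038 ]
top small_gauge_center [217.6 215.8] 0.36 [0.5301 0.0118 0.038 ]
top slab [218.9 213.7] 0.64 [0.5398 0.0113 0.    ]
side [ 0.16564056 -0.59462017  0.53934905]
side gauge_center [329.5 348.1] 0.87 [ 0.4658 -0.3978  0.038 ]
side gauge_center [303.7 277.9] 0.81 [ 0.534  -0.2669  0.038 ]
side gauge_center [359.2 260. ] 0.56 [ 0.6566 -0.2959  0.038 ]
side gauge_case [303.2 291.7] 0.88 [ 0.5364 -0.268   0.    ]
side small_gauge_center [192.4 164.6] 0.63 [0.5761 0.2388 0.038 ]
side slab [224.2 221.1] 0.61 [0.5332 0.0077 0.    ]
```

View pics/top0.png

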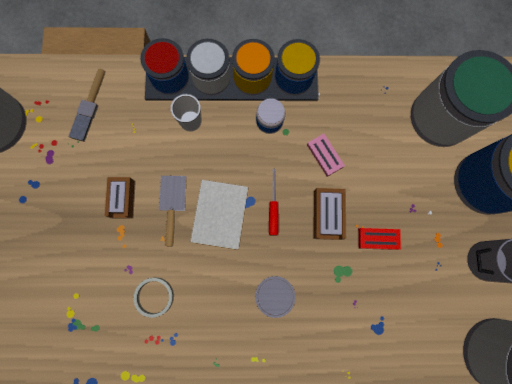

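View pics/side0.png

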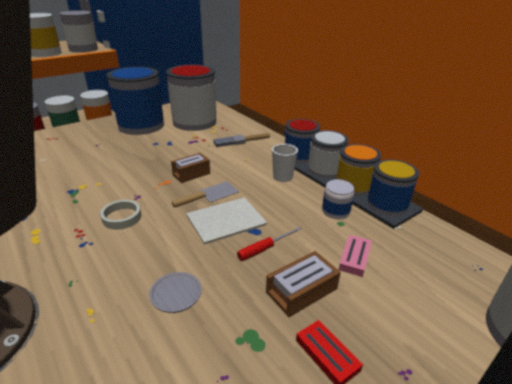

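The top view shows the larger gauge in its case at about (331,214), the slab at (220,214) and the small case at (119,197). The side view shows the same gauge at (303,272), and the red and pink gauges are decoys. Next I measure the case's yaw and centre.

```bash
cat > m.py <<'E'
from h import *
from scipy.optimize import least_squares
def rect(cam,box,kind,z):
    im=cv2.imread(f"pics/{cam}0.png"); x0,y0,x1,y1=box
    c=cv2.resize(im[y0:y1,x0:x1],None,fx=4,fy=4,interpolation=cv2.INTER_CUBIC).astype(int)
    B,G,R=c[...,0],c[...,1],c[...,2]
    m=((B>R-5)&(B>90)) if kind=="grey" else (R<150)&(R-B>20)|((B>R-5)&(B>60))
    m=cv2.morphologyEx(m.astype(np.uint8),cv2.MORPH_CLOSE,np.ones((15,15)))
    cs=max(cv2.findContours(m,0,1)[0],key=cv2.contourArea)[:,0]
    P=np.array([ray(cam,[(u+.5)/4-.5+x0,(v+.5)/4-.5+y0],z)[:2] for u,v in cs])
    (cx,cy),(w,h),a=cv2.minAreaRect((P*1000).astype(np.float32)); print(cam,kind,cx,cy,w,h,a)
rect("top",(310,183,352,245),"grey",.048)
rect("top",(310,183,352,245),"case",.047)
rect("side",(262,248,345,316),"grey",.048)
a=cv2.imread("pics/top0.png")[180:250,300:410]; b=cv2.imread("pics/side0.png")[245:320,250:360]
cv2.imwrite("pics/crop.png",np.vstack([cv2.resize(a,(600,300),interpolation=2),cv2.resize(b,(600,300),interpolation=2)]))
E
python3 m.py
```

```text
top grey 535.3619995117188 -261.91802978515625 50.91779327392578 100.86799621582031 87.3603286743164
top case 534.43408203125 -262.3081359863281 102.48869323730469 152.12158203125 88.2073745727539
side grey 533.4871826171875 -263.8532409667969 50.918827056884766 102.27887725830078 87.90413665771484
```

View pics/crop.png

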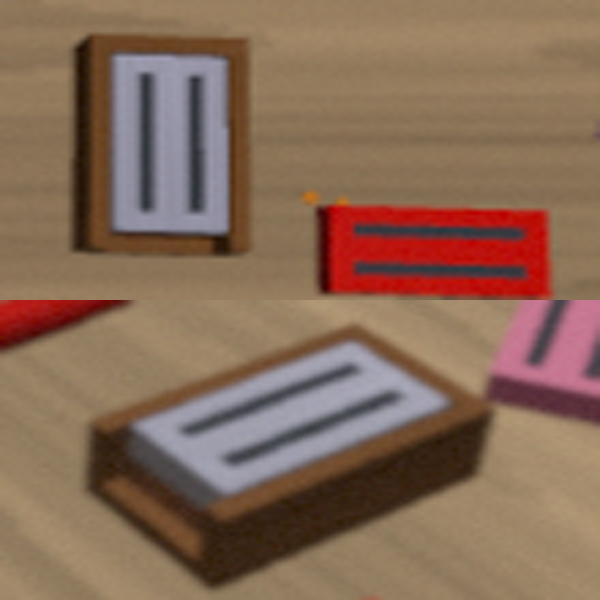

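The two cameras agree: gauge centre is about (0.5344, -0.2629) with yaw about -2.4°, and the fitted size comes out right at 51×101 mm. I'll move above the press point (0.4954, -0.2613) with the fingers shut.

```bash
python3 -m handwheel '[{"delta_pos":[0.2,1,0],"dr":[0,0,-1.5]},{"delta_pos":[0.2,1,0],"dr":[0,0,-1.5]},{"delta_pos":[0.2,1,0],"dr":[0,0,-1.5]},{"delta_pos":[0.2,1,0],"dr":[0,0,-1.5]},{"delta_pos":[0.2,1,0],"dr":[0,0,-1.5]},{"delta_pos":[0.2,1,0],"dr":[0,0,-1.5]},{"delta_pos":[0.2,1,0],"dr":[0,0,-1.5]},{"delta_pos":[0.2,1,0],"dr":[0,0,-1.5]},{"delta_pos":[0.2,1,0],"dr":[0,0,-1.5]},{"delta_pos":[0.2,1,0],"dr":[0,0,-1.5]}]' 1 30
python3 -m handwheel '[{"delta_pos":[0.7,0.25,-0.32],"dr":[0,0,-0.69]},{"delta_pos":[0.7,0.25,-0.32],"dr":[0,0,-0.69]},{"delta_pos":[0.7,0.25,-0.32],"dr":[0,0,-0.69]},{"delta_pos":[0.7,0.25,-0.32],"dr":[0,0,-0.69]},{"delta_pos":[0.7,0.25,-0.32],"dr":[0,0,-0.69]},{"delta_pos":[0.7,0.25,-0.32],"dr":[0,0,-0.69]},{"delta_pos":[0.7,0.25,-0.32],"dr":[0,0,-0.69]},{"delta_pos":[0.7,0.25,-0.32],"dr":[0,0,-0.69]},{"delta_pos":[0.7,0.25,-0.32],"dr":[0,0,-0.69]},{"delta_pos":[0.7,0.25,-0.32],"dr":[0,0,-0.69]}]'
python3 -m handwheel '[{"delta_pos":[0,0,0],"dr":[0,0,0]},{"delta_pos":[0,0,0],"dr":[0,0,0]}]'
```

```text
t: 1.5
eef_pos: [0.285, -0.3353, 0.2458]
ee_rot: [-3.141, 0.001, -3.065]
force: [0.6, -0.0, -0.1]
width: 0.0133
gripper_force: 0.0
t: 2.5
eef_pos: [0.4959, -0.261, 0.1493]
ee_rot: [-3.142, 0.0, 3.099]
force: [-0.6, 0.3, 0.1]
width: 0.0004
gripper_force: 0.0
t: 2.7
eef_pos: [0.4949, -0.2612, 0.1492]
ee_rot: [3.141, -0.001, 3.1]
force: [0.3, -0.1, 0.3]
width: 0.0006
gripper_force: 0.0
```

```bash
python3 -m handwheel '[{"delta_pos":[0,0,-0.5],"dr":[0,0,0]},{"delta_pos":[0,0,-0.5],"dr":[0,0,0]},{"delta_pos":[0,0,-0.5],"dr":[0,0,0]},{"delta_pos":[0,0,-0.5],"dr":[0,0,0]},{"delta_pos":[0,0,-0.3],"dr":[0,0,0]},{"delta_pos":[0,0,0],"dr":[0,0,0]}]'
python3 - <<'E'
from h import *
a=save("top","t1.png"); b=save("side","s1.png")
a=a[160:260,280:380];b=b[220:320,240:340]
cv2.imwrite("pics/c1.png",np.hstack([cv2.resize(x,(400,400),interpolation=2)[:,:,::-1] for x in(a,b)]))
E
```

```text
t: 3.3
eef_pos: [0.4939, -0.2615, 0.0799]
ee_rot: [3.141, -0.002, 3.099]
force: [-0.7, 0.5, -0.4]
width: 0.0007
gripper_force: 0.0
```

View pics/c1.png

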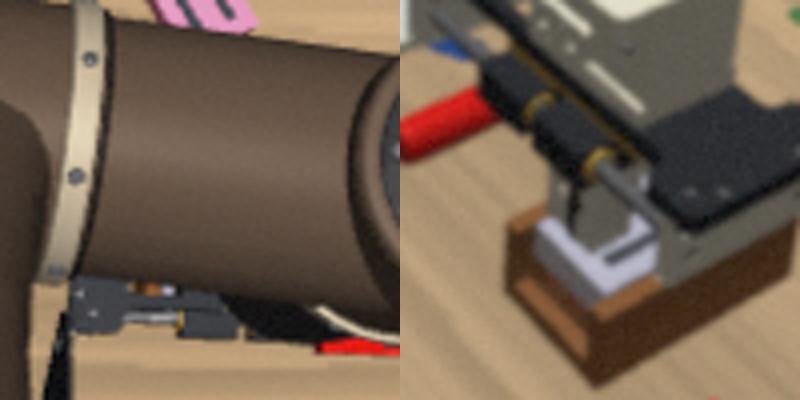

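The side view shows the closed fingers centred between the walls, just inside the gauge's near end. I'll press gently.

```bash
python3 -m handwheel '[{"delta_pos":[0.03,0,-0.2],"dr":[0,0,0]},{"delta_pos":[0,0,-0.15],"dr":[0,0,0]},{"delta_pos":[0,0,-0.05],"dr":[0,0,0]},{"delta_pos":[0,0,-0.05],"dr":[0,0,0]},{"delta_pos":[0,0,-0.05],"dr":[0,0,0]},{"delta_pos":[0,0,-0.05],"dr":[0,0,0]},{"delta_pos":[0,0,-0.05],"dr":[0,0,0]},{"delta_pos":[0,0,-0.05],"dr":[0,0,0]},{"delta_pos":[0,0,-0.05],"dr":[0,0,0]}]'
python3 -m handwheel '[{"delta_pos":[0,0,-0.05],"dr":[0,0,0]},{"delta_pos":[0,0,-0.05],"dr":[0,0,0]},{"delta_pos":[0,0,-0.05],"dr":[0,0,0]},{"delta_pos":[0,0,-0.05],"dr":[0,0,0]},{"delta_pos":[0,0,-0.03],"dr":[0,0,0]},{"delta_pos":[0,0,0],"dr":[0,0,0]},{"delta_pos":[0,0,0],"dr":[0,0,0]}]'
python3 - <<'E'
from h import *
b=save("side","s2.png")[220:320,240:340]
cv2.imwrite("pics/c2.png",cv2.resize(b,(400,400),interpolation=2)[:,:,::-1])
E
```

```text
t: 4.3
eef_pos: [0.4959, -0.2614, 0.0595]
ee_rot: [-3.142, 0.0, 3.099]
force: [-0.4, -0.4, -0.7]
width: 0.0006
gripper_force: 0.0
t: 5.0
eef_pos: [0.4962, -0.2615, 0.0538]
ee_rot: [-3.141, 0.001, 3.1]
force: [-2.8, 2.9, 10.8]
width: 0.0006
gripper_force: 5.7
```

View pics/c2.png

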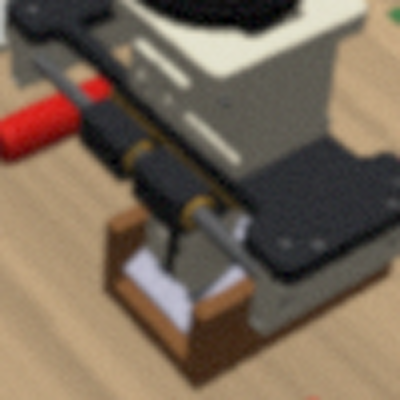

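Tipped, with 10.8 N contact at the bottom. I'll back off gently and check that it stays.

```bash
python3 -m handwheel '[{"delta_pos":[0,0,0.1],"dr":[0,0,0]},{"delta_pos":[0,0,0.2],"dr":[0,0,0]},{"delta_pos":[0,0,0.5],"dr":[0,0,0]},{"delta_pos":[-0.5,0,1],"dr":[0,0,0]},{"delta_pos":[-1,0,1],"dr":[0,0,0]},{"delta_pos":[-1,0,1],"dr":[0,0,0]},{"delta_pos":[-1,0,0],"dr":[0,0,0]},{"delta_pos":[0,0,0],"dr":[0,0,0]}]' -1
python3 - <<'E'
from h import *
a=save("top","t3.png")[160:260,280:380];b=save("side","s3.png")[220:320,240:340]
cv2.imwrite("pics/c3.png",np.hstack([cv2.resize(x,(400,400),interpolation=2)[:,:,::-1] for x in(a,b)]))
E
```

```text
t: 5.85
eef_pos: [0.388, -0.2611, 0.1678]
ee_rot: [3.141, 0.002, 3.098]
force: [0.4, -0.7, -0.0]
width: 0.059
gripper_force: 0.0
```

View pics/c3.png

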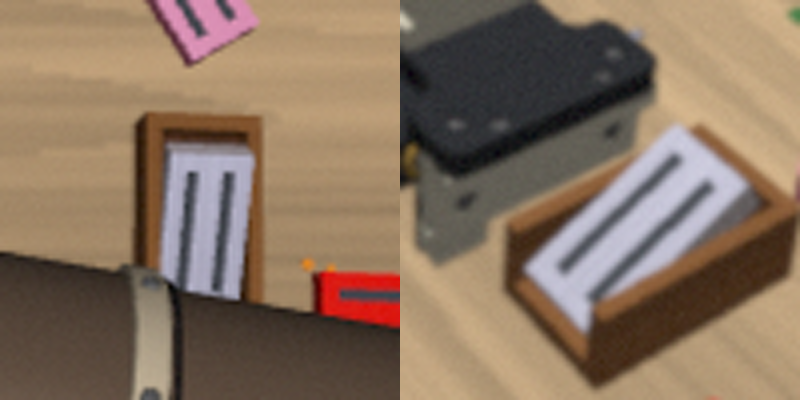

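It stays tipped. I'll measure the raised edge.

```bash
python3 - <<'E'
from h import *
c=np.array([.5344,-.2629]);X=np.array([.9991,-.0419]);Y=np.array([.0419,.9991])
for cam,px in [("top",(321.8,196.8)),("top",(343.2,198)),("side",(310.7,251.2)),("side",(329.5,267))]:
    for z in(.067,.070):
        p=ray(cam,np.array(px)-.4,z); d=p[:2]-c; print(cam,z,p.round(4),(d@X).round(4),(d@Y).round(4))
E
```

```text
top 0.067 [ 0.5726 -0.2372  0.067 ] 0.0371 0.0273
top 0.07 [ 0.5721 -0.2366  0.07  ] 0.0366 0.0278
top 0.067 [ 0.5696 -0.2884  0.067 ] 0.0362 -0.024
top 0.07 [ 0.5691 -0.2877  0.07  ] 0.0357 -0.0233
side 0.067 [ 0.5714 -0.2413  0.067 ] 0.0361 0.0231
side 0.07 [ 0.5688 -0.2436  0.07  ] 0.0336 0.0208
side 0.067 [ 0.5696 -0.2924  0.067 ] 0.0364 -0.028
side 0.07 [ 0.567  -0.2943  0.07  ] 0.0339 -0.03
```

The edge matches the expected tipped geometry: case x about 35 mm, z about 70 mm. I'll go above the raised end with the tool tilted 28° so it stands square to the gauge.

```bash
python3 -m handwheel '[{"delta_pos":[0.79,-0.01,-0.18],"dr":[-0.17,-4,0]},{"delta_pos":[0.79,-0.01,-0.18],"dr":[-0.17,-4,0]},{"delta_pos":[0.79,-0.01,-0.18],"dr":[-0.17,-4,0]},{"delta_pos":[0.79,-0.01,-0.18],"dr":[-0.17,-4,0]},{"delta_pos":[0.79,-0.01,-0.18],"dr":[-0.17,-4,0]},{"delta_pos":[0.79,-0.01,-0.18],"dr":[-0.17,-4,0]},{"delta_pos":[0.79,-0.01,-0.18],"dr":[-0.17,-4,0]},{"delta_pos":[0,0,0],"dr":[0,0,0]},{"delta_pos":[0,0,0],"dr":[0,0,0]}]' -1
python3 - <<'E'
from h import *
from scipy.spatial.transform import Rotation as R
s=get_state();print(s["eef_pos"],s["width"],R.from_euler("xyz",s["ee_rot"]).as_matrix().round(3))
E
```

```text
t: 6.85
eef_pos: [0.5565, -0.2634, 0.1279]
ee_rot: [3.141, 0.485, 3.099]
force: [-0.4, 1.2, -0.1]
width: 0.0875
gripper_force: 0.0
[ 0.55652325 -0.26340021  0.12791897] 0.08754549287113846 [[-0.884  0.042  0.466]
 [ 0.037  0.999 -0.019]
 [-0.467  0.    -0.884]]
```

```bash
python3 -m handwheel '[{"delta_pos":[-0.09,-0.01,-0.4],"dr":[0,0,0]},{"delta_pos":[0,0,-0.4],"dr":[0,0,0]},{"delta_pos":[0,0,-0.4],"dr":[0,0,0]},{"delta_pos":[0,0,-0.3],"dr":[0,0,0]},{"delta_pos":[0,0,-0.2],"dr":[0,0,0]},{"delta_pos":[0,0,-0.1],"dr":[0,0,0]},{"delta_pos":[0,0,-0.1],"dr":[0,0,0]},{"delta_pos":[0,0,0],"dr":[0,0,0]},{"delta_pos":[0,0,0],"dr":[0,0,0]}]' -1
python3 - <<'E'
from h import *
b=save("side","s4.png")[200:320,240:360]
cv2.imwrite("pics/c4.png",cv2.resize(b,(480,480),interpolation=2)[:,:,::-1])
E
```

```text
t: 7.75
eef_pos: [0.5542, -0.2639, 0.0722]
ee_rot: [-3.141, 0.49, 3.099]
force: [-0.3, -0.7, 0.7]
width: 0.0877
gripper_force: 0.0
```

View pics/c4.png

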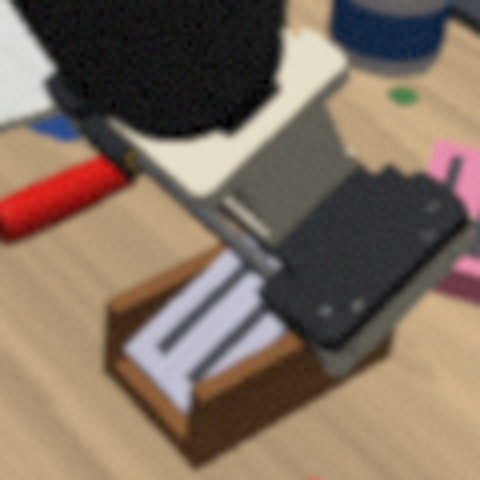

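The tilted gripper straddles the raised end and stands above the walls. Closing now.

```bash
python3 -m handwheel '[{"delta_pos":[0,0,-0.03],"dr":[0,0,0]},{"delta_pos":[0,0,0],"dr":[0,0,0]},{"delta_pos":[0,0,0],"dr":[0,0,0]},{"delta_pos":[0,0,0],"dr":[0,0,0]},{"delta_pos":[0,0,0],"dr":[0,0,0]},{"delta_pos":[0,0,0],"dr":[0,0,0]},{"delta_pos":[0,0,0],"dr":[0,0,0]},{"delta_pos":[0,0,0],"dr":[0,0,0]},{"delta_pos":[0,0,0],"dr":[0,0,0]},{"delta_pos":[0,0,0],"dr":[0,0,0]}]' 1 40
```

```text
t: 8.8
eef_pos: [0.554, -0.2638, 0.0709]
ee_rot: [3.142, 0.489, 3.099]
force: [-0.3, -0.5, 0.2]
width: 0.0496
gripper_force: 40.0
```

```bash
python3 -m handwheel '[{"delta_pos":[0,0,0.1],"dr":[0,0,0]},{"delta_pos":[0,0,0.2],"dr":[0,0,0]},{"delta_pos":[0,0,0.3],"dr":[0,0,0]},{"delta_pos":[0,0,0.4],"dr":[0,0,0]},{"delta_pos":[0,0,0.5],"dr":[0,0,0]},{"delta_pos":[0,0,0.5],"dr":[0,0,0]},{"delta_pos":[0,0,0.5],"dr":[0,0,0]},{"delta_pos":[0,0,0.5],"dr":[0,0,0]},{"delta_pos":[0,0,0],"dr":[0,0,0]}]'
python3 - <<'E'
from h import *
a=save("top","t5.png")[130:270,170:370];b=save("side","s5.png")[140:320,200:400]
cv2.imwrite("pics/c5.png",np.hstack([cv2.resize(x,(400,400),interpolation=2)[:,:,::-1] for x in(a,b)]))
E
```

```text
t: 9.7
eef_pos: [0.5554, -0.2642, 0.1648]
ee_rot: [-3.14, 0.494, 3.1]
force: [1.2, -0.2, -0.7]
width: 0.0497
gripper_force: 40.0
```

View pics/c5.png

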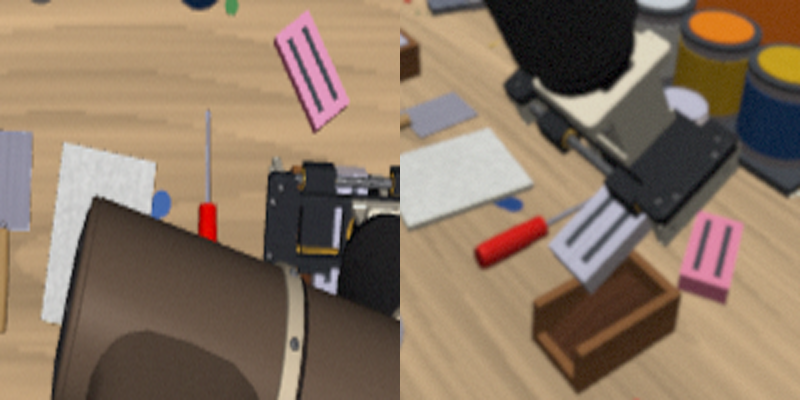

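The gauge is clear of the case, in the grip. I'll work out the slab centre from the first pictures.

```bash
python3 - <<'E'
from h import *
for cam,(x0,y0,x1,y1) in [("top",(188,174,252,253)),("side",(183,194,270,244))]:
    im=cv2.imread(f"pics/{cam}0.png")[y0:y1,x0:x1].astype(int)
    m=((im.min(2)>120)&(im.max(2)-im.min(2)<28)).astype(np.uint8); m=cv2.morphologyEx(m,cv2.MORPH_OPEN,np.ones((3,3)))
    cs=max(cv2.findContours(m,0,1)[0],key=cv2.contourArea)[:,0]
    P=np.array([ray(cam,[u+x0,v+y0],.01)[:2]*1000 for u,v in cs],np.float32); print(cam,cv2.minAreaRect(P))
E
```

```text
top ((538.8726196289062, 9.577407836914062), (119.67149353027344, 158.9296112060547), 81.00685119628906)
side ((536.9873657226562, 7.444267272949219), (122.01410675048828, 160.03857421875), 80.90940856933594)
```

```bash
python3 -m handwheel '[{"delta_pos":[0.03,0.4,0],"dr":[0.12,2.8,0]},{"delta_pos":[0.07,0.9,0],"dr":[0.12,2.8,0]},{"delta_pos":[0.07,1,0],"dr":[0.12,2.8,0]},{"delta_pos":[0.07,1,0],"dr":[0.12,2.8,0]},{"delta_pos":[0.07,1,0],"dr":[0.12,2.8,0]},{"delta_pos":[0.07,1,0],"dr":[0.12,2.8,0]},{"delta_pos":[0.07,1,0],"dr":[0.12,2.8,0]},{"delta_pos":[0.07,1,0],"dr":[0.12,2.8,0]},{"delta_pos":[0.06,1,0],"dr":[0.12,2.8,0]},{"delta_pos":[0.04,0.74,0],"dr":[0.12,2.8,0]}]'
python3 -m handwheel '[{"delta_pos":[0,0,-0.6],"dr":[0,0,0]},{"delta_pos":[0,0,-0.6],"dr":[0,0,0]},{"delta_pos":[0,0,-0.6],"dr":[0,0,0]},{"delta_pos":[0,0,-0.6],"dr":[0,0,0]},{"delta_pos":[0,0,-0.6],"dr":[0,0,0]},{"delta_pos":[0,0,-0.4],"dr":[0,0,0]},{"delta_pos":[0,0,0],"dr":[0,0,0]},{"delta_pos":[0,0,0],"dr":[0,0,0]}]'
python3 - <<'E'
from h import *
b=save("side","s6.png")[140:260,170:290]
cv2.imwrite("pics/c6.png",cv2.resize(b,(600,600),interpolation=2)[:,:,::-1])
E
```

```text
t: 10.8
eef_pos: [0.5725, 0.0092, 0.1602]
ee_rot: [3.141, -0.003, 3.1]
force: [0.0, -0.0, -3.2]
width: 0.0496
gripper_force: 40.0
t: 11.6
eef_pos: [0.5728, 0.0074, 0.0589]
ee_rot: [-3.141, -0.0, 3.099]
force: [0.2, -0.3, -1.2]
width: 0.0493
gripper_force: 40.0
```

View pics/c6.png

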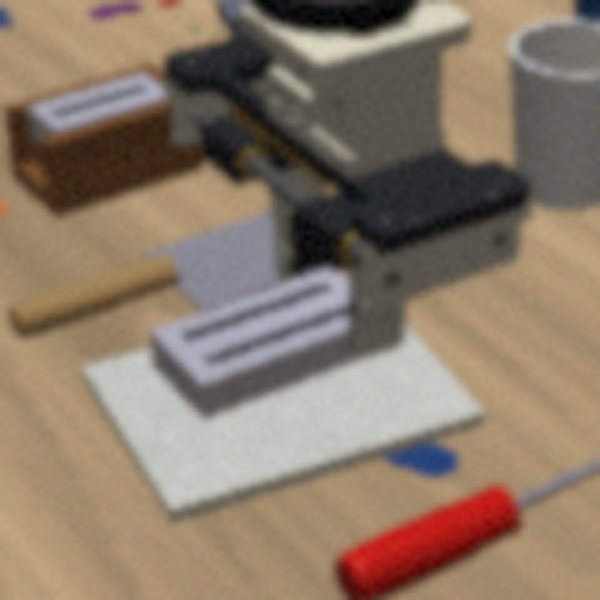

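The gauge hangs level, grooves up, about 20 mm above the middle of the slab. Lowering gently.

```bash
python3 -m handwheel '[{"delta_pos":[0,0,-0.25],"dr":[0,0,0]},{"delta_pos":[0,0,-0.2],"dr":[0,0,0]},{"delta_pos":[0,0,-0.07],"dr":[0,0,0]},{"delta_pos":[0,0,-0.05],"dr":[0,0,0]},{"delta_pos":[0,0,-0.05],"dr":[0,0,0]},{"delta_pos":[0,0,-0.03],"dr":[0,0,0]},{"delta_pos":[0,0,0],"dr":[0,0,0]},{"delta_pos":[0,0,0],"dr":[0,0,0]}]'
```

```text
t: 12.45
eef_pos: [0.5727, 0.0074, 0.0396]
ee_rot: [3.141, 0.0, 3.099]
force: [-0.5, -0.2, -2.3]
width: 0.0493
gripper_force: 40.0
```

```bash
python3 -m handwheel '[{"delta_pos":[0,0,-0.03],"dr":[0,0,0]},{"delta_pos":[0,0,-0.03],"dr":[0,0,0]},{"delta_pos":[0,0,0],"dr":[0,0,0]},{"delta_pos":[0,0,0],"dr":[0,0,0]}]'
python3 -m handwheel '[{"delta_pos":[0,0,-0.03],"dr":[0,0,0]},{"delta_pos":[0,0,0],"dr":[0,0,0]},{"delta_pos":[0,0,0],"dr":[0,0,0]}]'
```

```text
t: 12.85
eef_pos: [0.5729, 0.0075, 0.0385]
ee_rot: [3.141, 0.001, 3.099]
force: [-2.6, 1.7, 4.8]
width: 0.0495
gripper_force: 40.0
t: 13.15
eef_pos: [0.5729, 0.0075, 0.0385]
ee_rot: [3.141, 0.001, 3.1]
force: [-6.1, 1.1, 14.0]
width: 0.0495
gripper_force: 40.0
```

Contact with the slab. I'll release, raise the arm and check.

```bash
python3 -m handwheel '[{"delta_pos":[0,0,0.05],"dr":[0,0,0]},{"delta_pos":[0,0,0],"dr":[0,0,0]},{"delta_pos":[0,0,0],"dr":[0,0,0]},{"delta_pos":[0,0,0],"dr":[0,0,0]},{"delta_pos":[0,0,0],"dr":[0,0,0]},{"delta_pos":[0,0,0],"dr":[0,0,0]},{"delta_pos":[0,0,0],"dr":[0,0,0]}]' -1
python3 -m handwheel '[{"delta_pos":[0,0,0.3],"dr":[0,0,0]},{"delta_pos":[0,0,0.6],"dr":[0,0,0]},{"delta_pos":[0,0,1],"dr":[0,0,0]},{"delta_pos":[0,0,1],"dr":[0,0,0]},{"delta_pos":[0,0,1],"dr":[0,0,0]},{"delta_pos":[0,0,0.6],"dr":[0,0,0]},{"delta_pos":[0,0,0],"dr":[0,0,0]},{"delta_pos":[0,0,0],"dr":[0,0,0]}]'
python3 - <<'E'
from h import *
b=save("side","s7.png")
cv2.imwrite("pics/c7.png",cv2.resize(b[140:260,170:290],(480,480),interpolation=2)[:,:,::-1])
for q,z in [("gauge_center",.02),("small_gauge_center",.038)]:
    for r in mark_of("side",q)[:4]: print(q,round(r["conf"],2),ray("side",r["location"],z).round(4))
E
```

```text
t: 13.85
eef_pos: [0.5726, 0.0074, 0.0381]
ee_rot: [3.142, -0.0, 3.099]
force: [-0.2, 0.7, -1.0]
width: 0.0876
gripper_force: 0.0
t: 14.65
eef_pos: [0.5726, 0.0075, 0.174]
ee_rot: [3.141, 0.001, 3.099]
force: [-0.8, -0.1, -0.3]
width: 0.0875
gripper_force: 0.0
gauge_center 0.88 [ 0.6747 -0.2771  0.02  ]
gauge_center 0.84 [ 0.4729 -0.393   0.02  ]
gauge_center 0.66 [0.5331 0.0085 0.02  ]
gauge_center 0.44 [ 0.5213 -0.2711  0.02  ]
small_gauge_center 0.69 [0.5656 0.234  0.038 ]
```

View pics/c7.png

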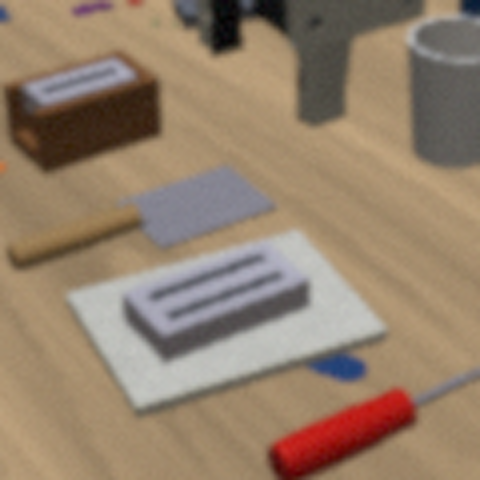

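The gauge lies flat, grooves up, within about 5 mm of the slab's centre. The smaller gauge is still in its case and the arm is clear.

```bash
python3 -c "
from station import *
print(job_done())"
```

```text
the job is handed in; nothing more can be done
None
```

I handed the job in at about 15 s: the larger gauge was tipped in its case, lifted out and laid flat, grooves up, about 5 mm from the slab's centre; the smaller gauge still lies in its own case, and the judge returned no verdict.

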